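Empty the tumbling barrel

ROBOT

A 7-joint arm with a two-finger parallel gripper is mounted at the origin on the work surface. World frame = base frame: x ahead of the robot, y to its left, z up, the work surface at z = 0. Lengths are in m, angles in degrees, forces in N, time in s.
With the tool pointing down it reaches from about 0.35 to 0.775 m from the base axis. Payload 3.1 kg.
Tool frame: the origin (TCP) lies at the very end of the fingers, on their centre line; the grasp point (between the pads) lies 19 mm behind it; z points along the fingers, y is the direction in which the jaws open and shut (so a half turn about z gives the same grasp; the last joint's range is limited). The gripper opens to 85 mm and grips with 20 to 120 N. Pads are 22 mm wide; open, the fingers measure 114 mm over their backs; the gripper's body (76 mm by 85 mm) begins 54 mm behind the grasp point. The pads swing forward as they close: fully open they stand 13 mm farther back than shut.
Start: joints at [-75.499, 17.813, 0.802, 86.603, -0.252, 75.585, -1.558], TCP at [0.16, 0.526, 0.231] pointing down, gripper open.
Joint ranges: [-154.91, 154.91], [-16.99, 109.72], [-72.82, 74.43], [7.12, 147.25], [-82.49, 262.49], [11.32, 116.49], [-174.64, 174.64]. Speed limits (degrees/s): [159.86, 159.86, 180, 180, 180, 180, 180].

INTERFACE

Orientations are given as [roll, pitch, yaw] about the fixed x, y, z axes, in that order (R = Rz(yaw) Ry(pitch) Rx(roll)).
In Python, from bench import monitor, viewer, hand_in gives the robot as it stands. The module is installed in compiled form; this text tells all that it offers.
- The arm moves only by the tool step_arm, never from a script. Its arguments are lists of equal length, an entry for each row: "dp": the shift along the world's x, y, z in cm, a list of three; "yaw": the turn about the world's z in rad. A call has 1 to 20 rows; each row shifts and turns the commanded pose from where the row before left it; what a row does not reach is not made up. A row lasts 1/8 s, in which the tool goes at most 62.5 mm and 10.7 degrees, less where a joint would pass 70% of its speed; a pose out of reach is approached as far as the arm can. A call is refused whole if a number of a shift passes 6.25 or a number of a turn 0.188, either way. A call with a gripper value outside its range is refused whole. "jaw" is the finger opening in cm, from 0 to 8.54, set as the call begins (left out, the last holds). The fingers move at their own pace and stop on an object; the grip force is fixed at half the most. Time passes only in rows, so rows that do not move let the fingers close. It gives the time, the measured TCP pose, the force and the opening at its end, in the units of the state.
- monitor.sense(): the state, without advancing time (a new reading comes with each control period).
- viewer.snapshot(name): name is "scene" or "side" or "wrist"; returns a dict with "frame" (420x560x3 uint8, red, green, blue), "K" (3x3 intrinsics, pixels), "D" ([k1, k2, p1, p2, k3] as OpenCV has them; the pictures are not rectified), "cam_to_world" (4x4, takes a point from camera to world coordinates). Camera axes: x right, y down, z forward; pixel columns grow to the right and rows downward; lengths in m; the calibration is good to about 2 mm. A picture is of the moment at which its call begins. There is no depth.
- hand_in(): hands the job in, once; it reports no verdict.
The state is a dict: "t": time; "joint_pos": joint angles; "qvel": joint speeds; "joint_torque": joint torques, N m; "ee_pos": TCP position; "tcp_rot": TCP orientation; "ft_force": force on the tool from outside, world axes, zero at the start; "wrist_torque": the same for the moment, N m; "width": opening from 0.0 (shut) to 1.0 (fully open).
Only numpy, scipy, OpenCV 4.12 (cv2) and the standard library are available. Lean on these libraries where they do the work, as an engineer would, in place of code of your own. Each camera call takes 0.05 s, during which the arm holds its last target.

TASK

The limpet shells in the larger, six-sided tumbling barrel are clean. Turn that barrel by its crank until its open side faces straight down and both shells have dropped into the steel tray beneath it, then let go of the crank. Do not turn the small round jar on the other cradle.

Things in the scene. Friction and masses are not known exactly. Their poses are not given: they have to be found in the camera images.
- cradle: Fixed cradle of the six-sided barrel: open steel tray (220 in x, 148 in y, 45 mm high) with an upright (34 wide, top at 157 mm) outside each y end. Origin: centre of the tray's underside, on the table. The barrel's level axle runs along cradle y, 140 mm above the origin. Yaw within 0.2 rad: +x points roughly away from the robot, +y to the robot's left.
- barrel (a joint): Angle of the six-sided clear barrel (132 mm long, 132 across, one of its six sides open, 60 x 120). 0 = open side straight down, pi/2 = towards cradle +x, pi = up. Starts at 1.75 to 2.4; turn it down through +x: the crank handle goes over the top, away from the robot. Stops at -0.5 and 2.7. Friction holds it where left; turning takes 4 to 6 N at the handle.
- crank_grip (a point): Middle of the black crank handle, a bar 14 mm thick, 54 mm long, parallel to the axle and 60 mm from it, free on all sides beyond the +y upright. At joint angle q it lies in the cradle frame at x = 60 sin(1.134 - q), y = 125, z = 140 + 60 cos(1.134 - q) mm. Can be pinched from above, fingers closing along cradle x; it turns in the fingers.
- shell_a: Tan-brown limpet shell, a low cone 34 mm across and 14 mm high, about 20 g, loose inside the barrel. Origin: centre of its base.
- shell_b: The second shell in the barrel, same as shell_a.
- jar_knob (a point): Middle of the crank handle of the small round closed jar (72 mm across, white with a grey lid) on the other, lower cradle, axle 85 mm above the table. Leave it as it is. The two cradles stand side by side, either one on the left, with their centres at least 280 mm apart.

How it is judged (in metres and radians):
At the end, for the whole second after the job is handed in: The barrel's open side faces down within 0.26 rad (15 degrees) and the barrel is still, both shells lie at rest in the steel tray under it, and the small jar's crank handle has not moved by more than 15 mm (value of joint barrel between -0.26 and 0.26 rad and velocity of joint barrel between -0.1 and 0.1 rad/s and x of shell_a in the frame of cradle between -0.11 and 0.11 m and y of shell_a in the frame of cradle between -0.074 and 0.074 m and z of each of shell_a, shell_b in the frame of cradle below 0.045 m and linear speed of each of shell_a, shell_b below 0.03 m/s and x of shell_b in the frame of cradle between -0.11 and 0.11 m and y of shell_b in the frame of cradle between -0.074 and 0.074 m and distance of jar_knob from where it was at the start of the episode below 0.015 m); the robot touches nothing.
It fails at once if the small round jar was turned (its crank handle moved more than 15 mm) (distance of jar_knob from where it was at the start of the episode above 0.015 m).
It also fails if it takes over 40 s, if anything falls off the work surface, if the arm or the gripper's body presses on something with over 40 N, if the wrist force passes 120 N, or if a joint passes its speed limit or range.

## Working session

There is one attempt and no reset: what is moved stays moved. The work goes in short steps, Python scripts to look and compute and a tool call to move; the robot and the scene stay as the last step left them, time stands still between calls to the robot, and variables do not carry over. Pictures are saved under pics/ and viewed, and the job is handed in when it is done.

Besides the shell and the picture viewer there is one more tool, called after "Request:" as a command line: name --pt "numbers of a row" for each row, then --argument value for the rest. step_arm: Moves the arm, as the interface text tells. Its arguments: {"type":"object","properties":{"dp":{"type":"array"},"yaw":{"type":"array"},"jaw":{"type":"number"}},"required":["dp","yaw"]}

```bash
mkdir -p pics; python3 - <<'E'
from bench import monitor, viewer
import cv2, pickle
s=monitor.sense(); print(s)
d={}
for n in ["scene","side","wrist"]:
    r=viewer.snapshot(n); d[n]=r
    cv2.imwrite(f"pics/{n}0.png",r["frame"][:,:,::-1]); print(n,r["K"],r["D"],r["cam_to_world"])
pickle.dump(d,open("s0.pkl","wb"))
E
```

```text
{'t': 0.0, 'joint_pos': array([-75.49895154,  17.86225848,   0.80356408,  86.69462938,
        -0.25266457,  75.58276123,  -1.5581476 ]), 'qvel': array([-0.02341464,  0.0407902 ,  0.04289887, -0.07816333, -0.02066927,
       -0.07844624,  0.06418408]), 'joint_torque': array([ 4.46130916e-04, -3.79920208e+01,  1.45973763e-01, -2.30590314e+01,
        1.21466332e-02,  1.36271480e-02,  5.80632502e-06]), 'ee_pos': array([0.15958384, 0.52556387, 0.23018486]), 'tcp_rot': array([-1.79862237e+02,  5.66214575e-03,  1.63112476e+02]), 'ft_force': array([ 0.08819354, -0.54810428, -0.32767444]), 'wrist_torque': array([-0.02649709, -0.01816998,  0.01841876]), 'width': 0.9992125445564933}
scene [[384.80157839   0.         280.79618611]
 [  0.         384.80157839 211.80918119]
 [  0.           0.           1.        ]] [-0.00205579  0.          0.          0.          0.        ] [[-0.78427487  0.45022279 -0.42686342  0.84968511]
 [ 0.62020653  0.58671531 -0.52068129  0.38867156]
 [ 0.01602472 -0.67310073 -0.73937719  0.61690786]
 [ 0.          0.          0.          1.        ]]
side [[405.17918508   0.         278.67970856]
 [  0.         405.17918508 211.00774094]
 [  0.           0.           1.        ]] [-0.05918752  0.          0.          0.          0.        ] [[ 0.90196502 -0.21885288  0.37223987  0.26253145]
 [-0.43180555 -0.46063618  0.77547294 -0.59222391]
 [ 0.00175267 -0.86018471 -0.50997961  0.51548946]
 [ 0.          0.          0.          1.        ]]
wrist [[346.56545015   0.         282.55158617]
 [  0.         346.56545015 205.05197363]
 [  0.           0.           1.        ]] [-0.03018172  0.          0.          0.          0.        ] [[ 0.28957315  0.92459678  0.24752412  0.09689669]
 [ 0.95715286 -0.27907125 -0.07731523  0.54544218]
 [-0.00240854  0.25930684 -0.96579199  0.37398933]
 [ 0.          0.          0.          1.        ]]
```

View pics/scene0.png

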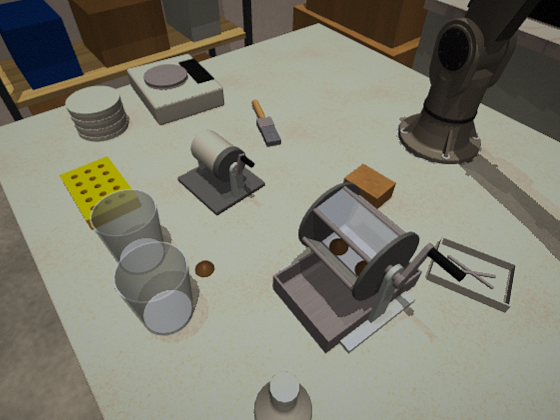

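View pics/side0.png

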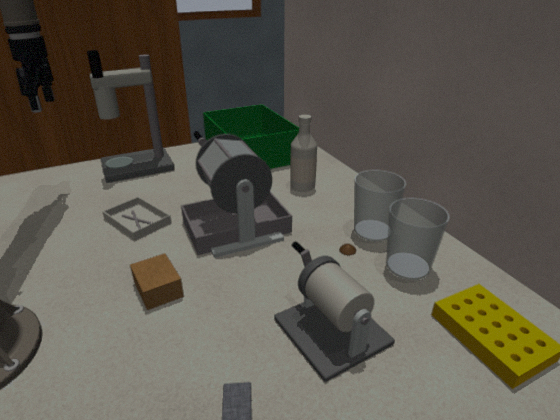

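View pics/wrist0.png

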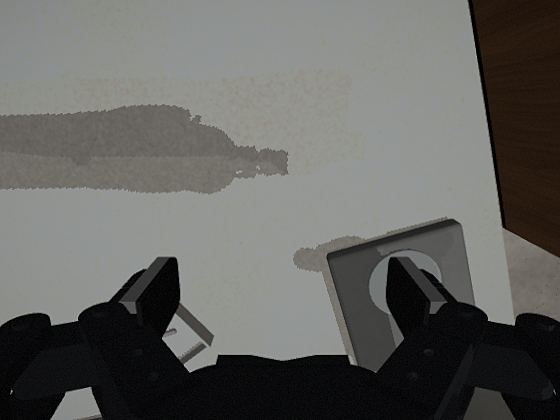

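The barrel sits around (350,260) in scene with its crank at (447,263). In side it is at about (235,175) with the crank at (200,138). I'll zoom in for keypoints.

```bash
python3 - <<'E'
import cv2
a=cv2.imread("pics/scene0.png")[170:360,260:480]; cv2.imwrite("pics/sc_crop.png",cv2.resize(a,None,fx=3.5,fy=3.0,interpolation=cv2.INTER_CUBIC)[:600,:800])
a=cv2.imread("pics/side0.png")[120:270,170:310]; cv2.imwrite("pics/sd_crop.png",cv2.resize(a,None,fx=4,fy=4,interpolation=cv2.INTER_CUBIC))
E
```

```text
(no output)
```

View pics/sc_crop.png

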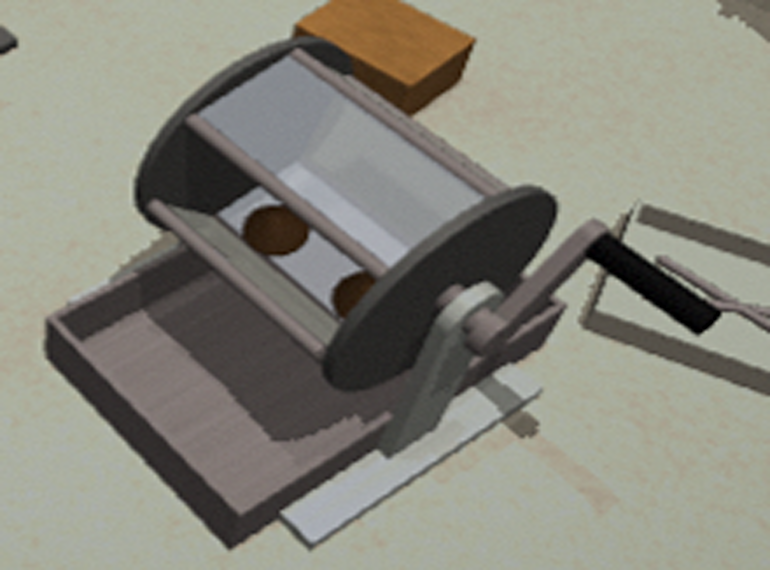

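View pics/sd_crop.png

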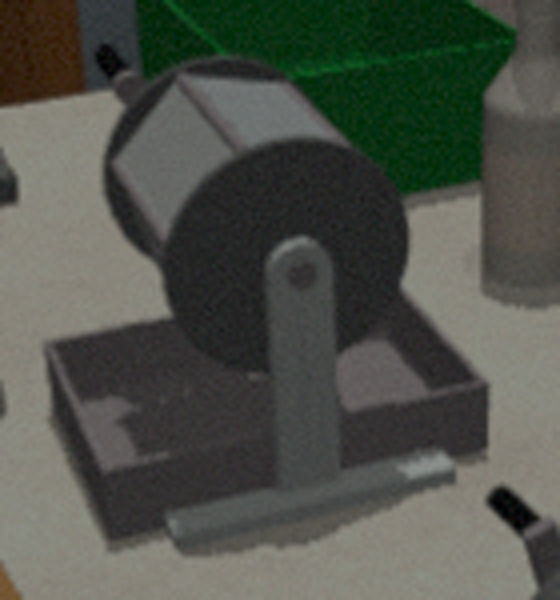

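```bash
cat > fit.py <<'E'
import pickle,cv2,numpy as np
from scipy.optimize import least_squares
d=pickle.load(open("s0.pkl","rb"))
def proj(n,P,d=d):
    r=d[n];T=np.linalg.inv(r["cam_to_world"])
    return cv2.projectPoints(np.array(P,float).reshape(-1,3),cv2.Rodrigues(T[:3,:3])[0],T[:3,3],r["K"],np.array(r["D"]))[0].reshape(-1,2)
def grip(q,y=.125): return [.06*np.sin(1.134-q),y,.14+.06*np.cos(1.134-q)]
def tow(p,P):
    c,s=np.cos(p[2]),np.sin(p[2]); return np.array(P)@np.array([[c,-s,0],[s,c,0],[0,0,1]]).T+[p[0],p[1],0]
if __name__=="__main__":
    S=lambda u,v:(260+u/3.5,170+v/3.0)
    D=lambda u,v:(170+u/4,120+v/4)
    t=.045
    obs=[("scene",(.11,.074,t),S(235,517)),("scene",(.11,.074,0),S(230,548)),("scene",(.11,-.074,t),S(45,318)),("scene",(.11,-.074,0),S(47,352)),("scene",(-.11,.074,t),S(565,302)),
    ("side",(-.11,-.074,t),D(105,472)),("side",(-.11,-.074,0),D(112,548)),("side",(.11,-.074,t),D(487,385)),("side",(.11,-.074,0),D(487,452)),("side",(-.11,.074,t),D(47,345)),
    ("scene",.098,S(600,248)),("scene",.152,S(710,322)),("side",.152,D(105,50))]
    def f(p):
        o=[]
        for n,P,uv in obs:
            P=grip(p[3],P) if np.isscalar(P) else P
            o.append(proj(n,tow(p,[P]))[0]-uv)
        return np.ravel(o)
    r=least_squares(f,[.5,.1,0,2],loss="soft_l1"); print(r.x); print(f(r.x).reshape(-1,2).round(1))
    q=r.x[3]; print("grip",tow(r.x,[grip(q)]),"axis",tow(r.x,[[0,.125,.14]]))
    for qq in np.arange(q,-.2,-.15): print(qq.round(3),(tow(r.x,[grip(qq)])[0]*100).round(2))
    np.save("p.npy",r.x)
E
python3 fit.py
```

```text
[ 0.51708282  0.17146054 -0.02981596  1.83693298]
[[ 0.9 -1. ]
 [-0.6  0.4]
 [-0.9 -0.7]
 [-1.4  1.5]
 [-0.3 -0. ]
 [-1.1 -0.6]
 [-0.6 -2. ]
 [ 0.1 -1.1]
 [-0.2 -1.1]
 [-1.8 -1.5]
 [-1.2 -1.5]
 [ 0.1  0.6]
 [-0.5  0.1]]
grip [[0.48203902 0.2975613  0.18577697]] axis [[0.52080927 0.29640499 0.14      ]]
1.837 [48.2  29.76 18.58]
1.687 [48.93 29.73 19.11]
1.537 [49.73 29.71 19.52]
1.387 [50.58 29.69 19.81]
1.237 [51.46 29.66 19.97]
1.087 [52.36 29.63 19.99]
0.937 [53.26 29.61 19.88]
0.787 [54.12 29.58 19.64]
0.637 [54.94 29.56 19.27]
0.487 [55.7  29.53 18.79]
0.337 [56.37 29.51 18.19]
0.187 [56.95 29.5  17.5 ]
0.037 [57.42 29.48 16.74]
-0.113 [57.77 29.47 15.91]
```

```bash
python3 - <<'E'
import pickle,cv2,numpy as np
d=pickle.load(open("s0.pkl","rb"))
def ray(n,u,v,z=None,y=None,x=None):
    r=d[n];k=cv2.undistortPoints(np.array([[[u,v]]],float),r["K"],np.array(r["D"]))[0,0]
    M=r["cam_to_world"];D=M[:3,:3]@[k[0],k[1],1];o=M[:3,3]
    t=(z-o[2])/D[2] if z is not None else (y-o[1])/D[1]
    return (o+t*D).round(3)
for uv in [(105,178),(172,171),(160,152),(101,157),(158,158)]: print("side base",ray("side",*uv,z=0.01))
y=ray("side",158,156,z=0.01)[1]
print("coltop",ray("side",145,58,y=y),"head",ray("side",105,115,y=y-.06),ray("side",95,52,y=y-.06))
E
```

```text
side base [0.262 0.558 0.01 ]
side base [0.447 0.52  0.01 ]
side base [0.445 0.684 0.01 ]
side base [0.264 0.726 0.01 ]
side base [0.429 0.636 0.01 ]
coltop [0.437 0.653 0.31 ] head [0.298 0.593 0.18 ] [0.305 0.593 0.346]
```

Request:
step_arm --pt "0.5 -4.2 0.7" --pt "0.5 -4.2 0.7" --pt "0.5 -4.2 0.7" --pt "3.8 -1.2 0" --pt "3.8 -1.2 0" --pt "3.8 -1.2 0" --pt "3.8 -1.2 0" --pt "3.8 -1.2 0" --pt "3.8 -1.2 0" --pt "3.8 -1.2 0" --pt "3.8 -1.2 0" --pt "0.3 -0.2 0" --pt "0 0 0" --pt "0 0 0" --yaw '[0, 0, -0.13, -0.13, -0.13, -0.13, -0.13, -0.13, -0.13, -0.13, -0.13, -0.135, 0, 0]' --jaw 8.54

```text
t: 1.9
ee_pos: [0.481, 0.303, 0.2521]
tcp_rot: [-179.9, -0.0, 88.5]
ft_force: [-0.3, -0.6, 0.2]
width: 1.0
```

```bash
cat > look.py <<'E'
import sys,cv2,numpy as np
from bench import monitor, viewer
t=sys.argv[1]
for n in sys.argv[2:]:
    cv2.imwrite(f"pics/{n}_{t}.png",viewer.snapshot(n)["frame"][:,:,::-1])
s=monitor.sense()
for k in("t","joint_pos","ee_pos","tcp_rot","ft_force","width"): print(k,np.round(s[k],3))
E
python3 look.py a scene wrist
```

```text
t 2.0
joint_pos [-51.387  20.234  24.266  82.115  -8.35   79.433 -28.414]
ee_pos [0.481 0.303 0.252]
tcp_rot [-1.79971e+02 -2.50000e-02  8.85020e+01]
ft_force [-0.037 -0.489 -0.757]
width 0.993
```

View pics/scene_a.png

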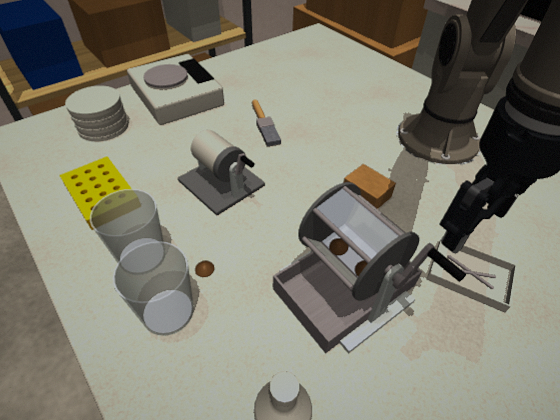

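View pics/wrist_a.png

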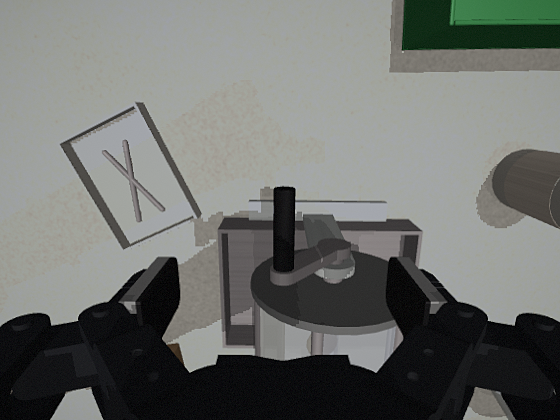

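The wrist view shows the handle (284,230) centred between the pads, so I'll descend and close.

Request:
step_arm --pt "0 -0.1 -2.2" --pt "0 0 -2.2" --pt "0 0 -2.1" --pt "0.1 0 -2.0" --pt "0 0 0" --pt "0 0 0" --yaw '[0, 0, 0, 0, 0, 0]'

```text
t: 2.75
ee_pos: [0.483, 0.3018, 0.1682]
tcp_rot: [179.9, -0.1, 88.4]
ft_force: [0.1, -0.3, 0.7]
width: 1.001
```

Request:
step_arm --pt "0 0 0" --pt "0 0 0" --pt "0 0 0" --pt "0 0 0" --pt "0 0 0" --pt "0 0 0" --yaw '[0, 0, 0, 0, 0, 0]' --jaw 0.5

```text
t: 3.5
ee_pos: [0.4815, 0.3014, 0.1675]
tcp_rot: [-179.9, 0.0, 88.4]
ft_force: [-5.2, -1.0, 4.9]
width: 0.144
```

```bash
python3 look.py b scene wrist
```

```text
t 3.6
joint_pos [-50.847  23.325  23.544  90.065  -9.837  68.781 -27.07 ]
ee_pos [0.482 0.301 0.167]
tcp_rot [-1.7986e+02  8.0000e-03  8.8359e+01]
ft_force [-4.895 -0.789  5.656]
width 0.144
```

View pics/scene_b.png

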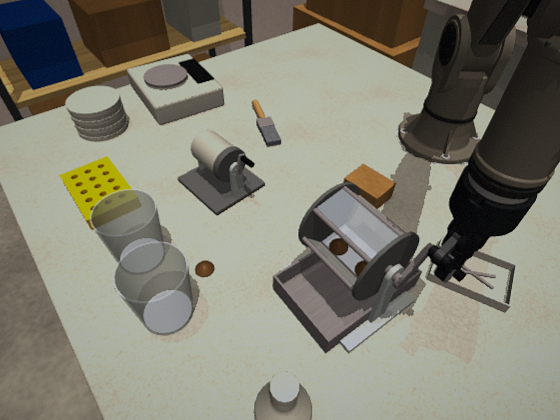

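View pics/wrist_b.png

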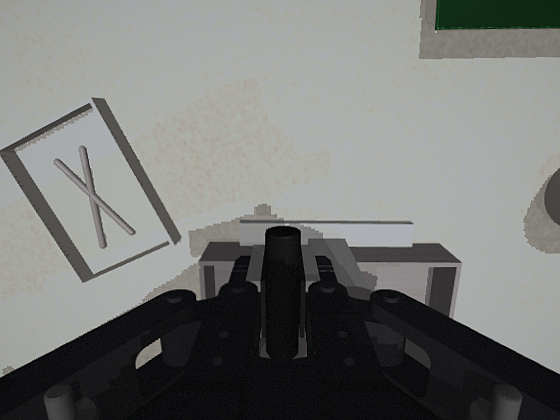

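Grasp holds: width is 12 mm, and the scene view shows the fingers on the handle. Now the first half of the arc.

Request:
step_arm --pt "0.73 -0.03 0.53" --pt "0.8 -0.02 0.41" --pt "0.85 -0.02 0.29" --pt "0.88 -0.03 0.16" --pt "0.9 -0.03 0.02" --pt "0.9 -0.02 -0.11" --pt "0 0 0" --yaw '[0, 0, 0, 0, 0, 0, 0]'

```text
t: 4.47
ee_pos: [0.5309, 0.2997, 0.181]
tcp_rot: [-179.7, 0.0, 88.4]
ft_force: [-8.0, -1.5, 10.1]
width: 0.136
```

```bash
python3 look.py c scene
```

```text
t 4.525
joint_pos [-46.851  27.817  23.806  81.618 -11.478  73.236 -23.772]
ee_pos [0.531 0.3   0.181]
tcp_rot [-1.79681e+02  2.10000e-02  8.83540e+01]
ft_force [-7.285 -0.972  9.638]
width 0.139
```

View pics/scene_c.png

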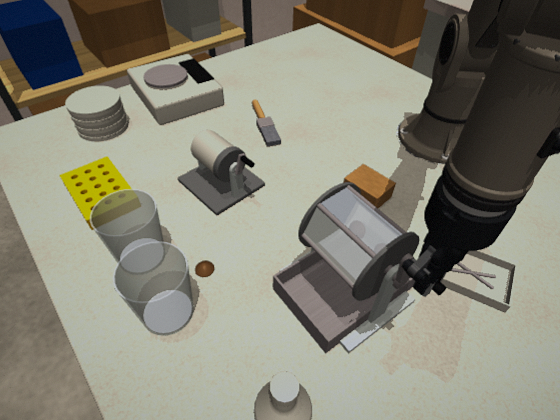

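The barrel turned with the crank and its open side is now facing +x and down. Forces are moderate, so I'll do the second half.

Request:
step_arm --pt "0.86 -0.03 -0.24" --pt "0.82 -0.02 -0.37" --pt "0.76 -0.03 -0.48" --pt "0.67 -0.02 -0.6" --pt "0.58 -0.01 -0.69" --pt "0.47 -0.02 -0.76" --pt "0 0 0" --pt "0 0 0" --pt "0 0 0" --yaw '[0, 0, 0, 0, 0, 0, 0, 0, 0]'

```text
t: 5.65
ee_pos: [0.5723, 0.2982, 0.1479]
tcp_rot: [-179.6, 0.1, 88.3]
ft_force: [-5.1, -1.6, 3.3]
width: 0.139
```

```bash
python3 look.py d scene side; python3 - <<'E'
import numpy as np
from bench import monitor
from fit import *
p=np.load("p.npy");e=monitor.sense()["ee_pos"];a=tow(p,[[0,.129,.14]])[0]
dx=(e-a)[0];dz=e[2]+.019-.14
print("q est",1.134-np.arctan2(dx,dz),np.hypot(dx,dz))
E
```

```text
t 5.75
joint_pos [-43.478  33.467  23.34   77.621 -13.36   71.969 -21.04 ]
ee_pos [0.572 0.298 0.148]
tcp_rot [-1.79635e+02  9.20000e-02  8.83540e+01]
ft_force [-5.874 -1.49   3.161]
width 0.139
q est 0.04672653614580202 0.05796111688539859
```

View pics/scene_d.png

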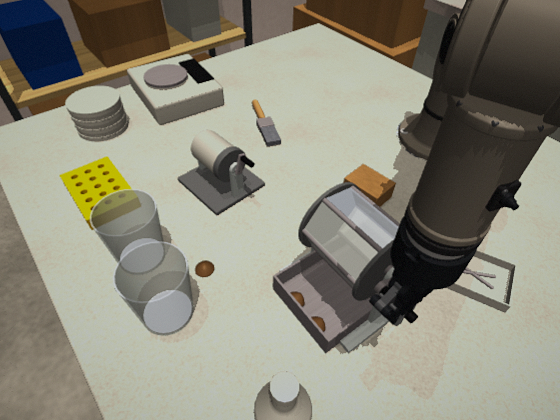

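View pics/side_d.png

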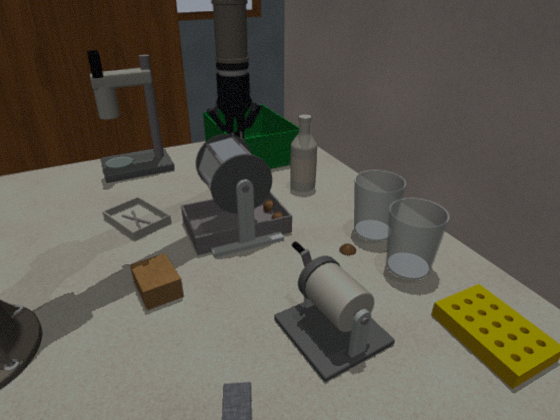

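Both shells lie in the tray, at (298,300) and (318,323) in scene, and q≈0.05. I'll release and rise straight up.

Request:
step_arm --pt "0.1 0 -0.2" --pt "0 0 0" --yaw '[0, 0]'

```text
t: 6.0
ee_pos: [0.5725, 0.2982, 0.1474]
tcp_rot: [-179.6, 0.1, 88.4]
ft_force: [-8.8, -2.3, 10.0]
width: 0.141
```

Request:
step_arm --pt "0 0 0" --pt "0 0 0" --pt "0 0 0" --pt "0 0 0" --pt "0 0 0" --pt "0 0 0" --yaw '[0, 0, 0, 0, 0, 0]' --jaw 8.5

```text
t: 6.75
ee_pos: [0.576, 0.2985, 0.1469]
tcp_rot: [180.0, 0.0, 88.3]
ft_force: [0.5, 0.0, -0.6]
width: 0.994
```

Request:
step_arm --pt "0 0 1.5" --pt "0 0 2.5" --pt "0 0 3" --pt "0 0 3" --pt "0 2 3" --pt "0 4 1" --pt "-2 4 0" --pt "-2 4 0" --pt "0 0 0" --pt "0 0 0" --yaw '[0, 0, 0, 0, 0, 0, 0, 0, 0, 0]'

```text
t: 8.0
ee_pos: [0.5365, 0.4378, 0.2877]
tcp_rot: [179.9, 0.0, 88.3]
ft_force: [0.6, -0.8, -0.1]
width: 0.994
```

```bash
python3 look.py e scene side; python3 - <<'E'
import cv2,numpy as np
from fit import *
p=np.load("p.npy")
im=cv2.imread("pics/scene_e.png")
for q,c in((0,(0,255,0)),(.26,(0,0,255)),(-.26,(255,0,0))):
    a,b=proj("scene",tow(p,[grip(q,.098),grip(q,.152)]))
    cv2.line(im,tuple(int(v) for v in a),tuple(int(v) for v in b),c,1)
o=cv2.imread("pics/scene0.png"); s=(slice(120,215),slice(170,275))
print("jar diff",cv2.absdiff(o[s],cv2.imread("pics/scene_e.png")[s]).mean())
cv2.imwrite("pics/e_crop.png",cv2.resize(im[170:360,260:480],None,fx=3.5,fy=3,interpolation=cv2.INTER_CUBIC))
E
```

```text
t 8.1
joint_pos [-51.509  36.317  23.181  52.956 -13.407  92.863 -34.991]
ee_pos [0.537 0.437 0.288]
tcp_rot [1.79905e+02 4.60000e-02 8.81770e+01]
ft_force [-0.034  0.934  0.059]
width 0.991
jar diff 3.9211695906432746
```

View pics/e_crop.png

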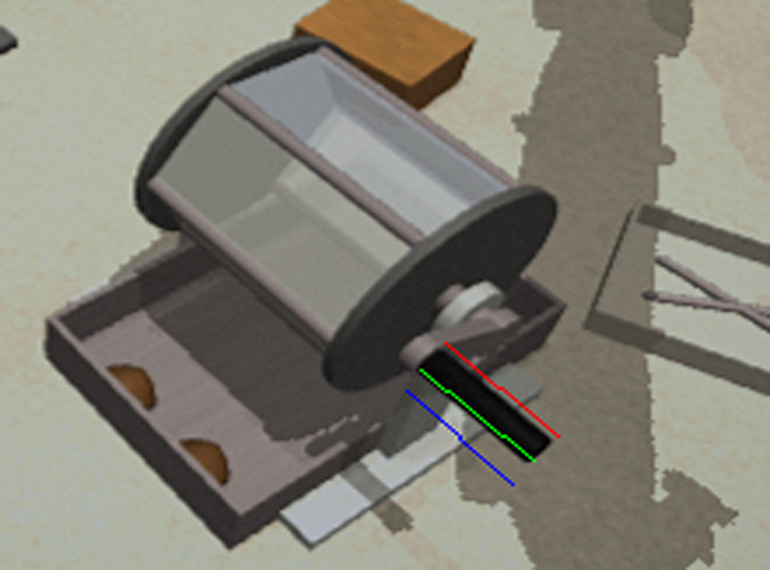

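View pics/side_e.png

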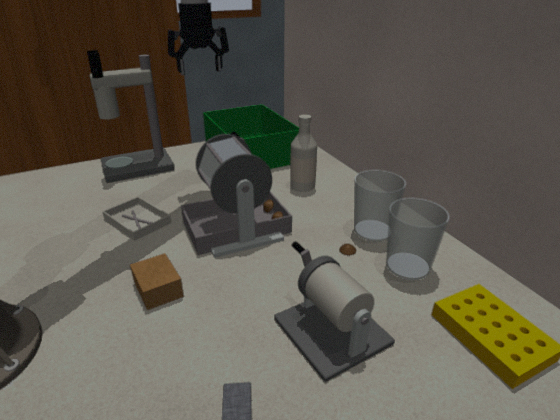

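```bash
python3 -c "
from bench import hand_in
print(hand_in())"
```

```text
the job is handed in; nothing more can be done
None
```

I turned the six-sided barrel by its crank, over the top and away from the robot, until its open side faced down. Both shells dropped into the steel tray. I then let go of the crank, moved the arm clear and handed the job in at about 8 s; no verdict was reported.

- **Barrel angle:** the arm's position put it at about 0.05 rad just before release. The last picture, after release, suggested about 0.1 rad. The two disagree slightly, but both are within the 0.26 rad limit.
- **Shells:** in the last scene picture both lie in the tray near its +x wall, in the same place as two seconds earlier.
- **Jar:** its crank looked unmoved in the pictures, and the arm never went near it. I compared its image patch before and after (mean difference 3.9 of 255) but did not measure the crank handle's position.
- **Forces and contact:** the wrist force read about 13 N at most after each move, and about zero after release, with nothing touching the gripper.

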